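# Pop and open the weight case

### The job

Open the grey weight case so that the weights inside can be reached: press the release tab at its front down until the sprung lid lifts, then push the lid with the fingertips right over until it lies back fully open and stays there by itself. Only touch and push: do not pinch, lift or shove the case about, leave the two weights in their wells, and leave the things standing round the case where they are.

Things in the scene. Friction and masses are not known exactly. Their poses are not given: they have to be found in the camera images.
- weight_case: plain grey loose case with a hinged lid, about 0.85 kg, standing on the table; 100 mm (its x) x 110 mm (its y) x 56 mm high closed (body 40 mm, gap 2 mm, lid 14 mm). Origin: centre of its underside. Its -x side is the front with the release tab, its +x side has the hinge, z is up. It turns about z by -11 to 52 degrees. Two small brass weights stand in wells inside
- tab_press (a point): point to press on the ribbed top of the black release tab's paddle, which sticks out from the middle of the case's front. Paddle: 32 mm wide (case y), 5 mm thick, its top 29.5 mm above the table at rest, reaching from 10 to 50 mm in front of the case's front face; this point lies 36 mm in front of that face (33 mm from the tab's pivot) and moves with the tab
- release_tab (a joint): turn of the release tab: 0 at rest, 0.28 rad fully pressed (the press point then about 9 mm lower); it lets the lid go at about 0.2 rad. Springs back when released; pressing it at the press point takes 2 to 5 N. A hook rising 26 mm above the pivot, between paddle and case, swings up to 8 mm outward as it is pressed
- case_lid (a joint): lid angle: 0 shut and latched (reads up to 0.02), about 0.9 rad after the spring has lifted it (the spring stops there), 1.95 rad fully open against its stop. Between 0.9 and about 1.4 rad it sinks back to 0.9 when let go; beyond about 1.5 rad it falls back by its own weight and stays open. Lid 0.08 kg, lightly damped
- lid_hinge (a point): middle of the hinge line, which runs along the case's y at its rear: 50 mm behind the case's centre and 42 mm above the table; does not move with the lid
- lid_front (a point): middle of the lid's lower front edge, 100 mm from the hinge line; moves with the lid: 42 mm above the table when shut, 120 mm when lifted by the spring (then 38 mm behind the case's front face), 140 mm when upright. The lid is a 110 mm wide, 14 mm deep shell. Pushing here takes about 0.5 N along an arc about the hinge; a finger pushed level rubs on the edge, so rise with it
- weight_100g: brass weight with a knob, 22 mm across, 30 mm high, in the well on the case's -y side; origin at its foot, 11.5 mm above the table. Leave it there
- weight_50g: smaller brass weight with a knob, 18 mm across, 24 mm high, in the other well; origin at its foot, 11.5 mm above the table. Leave it there
- slide_box: dark blue slide box without a tab, 68 x 90 x 36 mm, to the left of the case (seen from its front); origin at the centre of its underside. Bystander
- vial: glass vial with a white cap, 21 mm across, 52 mm high, to the left of the case; origin at its foot. Bystander
- eraser: eraser in a sleeve, 21 x 42 x 13 mm, lying behind the case, low enough for the open lid to pass over it; origin at the centre of its underside. Bystander
- glue_stick: upright glue stick, 26 mm across, 84 mm high, to the right of the case near its rear; origin at its foot. Bystander. Beyond it, further to the right, stand a fixed gooseneck lamp up to 200 mm high and then a balance: cross them with the fingertips at z = 0.3 or higher
Mind the look-alikes: they are no part of the job. Of the things shaped like the weight_case, the grey one is meant.

How it is judged (in metres and radians):
On the way, in this order (a step that is already met when the one before it is completed fails the run):
1. the release tab is pressed while the lid is still shut (value of joint release_tab above 0.08 rad and value of joint case_lid below 0.1 rad).
2. the spring has lifted the lid (value of joint case_lid above 0.6 rad).
3. the lid is pushed fully open (value of joint case_lid above 1.75 rad), for 0.2 s.
At the end, for the whole second after the job is handed in: The lid rests open (over 1.75 rad of its 1.95) without support, the release tab has sprung back, the case stands flat within 40 mm of where it stood, both weights stand in their wells (value of joint case_lid above 1.75 rad and velocity of joint case_lid below 0.2 rad/s and value of joint release_tab below 0.06 rad and distance of weight_case from where it was at the start of the episode below 0.04 m and angle between weight_case's own z axis and vertical below 0.05 rad and height (world z) of each of weight_100g, weight_50g below 0.02 m and angle between each of weight_100g, weight_50g's own z axis and vertical below 0.25 rad and z of each of weight_100g, weight_50g in the frame of weight_case above 0.005 m and linear speed of weight_case below 0.02 m/s); the robot touches nothing.
It fails at once if the case is lifted, tipped or shoved more than 40 mm (height (world z) of weight_case above 0.01 m or angle between weight_case's own z axis and vertical above 0.15 rad or distance of weight_case from where it was at the start of the episode above 0.04 m).
It fails at once if a weight is lifted out of its well (height (world z) of any of weight_100g, weight_50g above 0.022 m).
It fails at once if a thing standing round the case is moved more than 20 mm (distance of any of slide_box, vial, eraser, glue_stick from where it was at the start of the episode above 0.02 m).
It also fails if it takes over 48 s, if anything falls off the work surface, if the arm or the gripper's body presses on something with over 40 N, if the wrist force passes 120 N, or if a joint passes its speed limit or range.

### The arm

A 7-joint arm with a two-finger parallel gripper is mounted at the origin on a cart in front of the work surface, level with it; the furniture and walls round the work are solid. World frame = base frame: x ahead of the robot, y to its left, z up, the work surface at z = 0. Lengths are in mm, angles in rad, forces in N, time in s.
With the tool pointing down it reaches from about 425 to 1025 mm from the base axis. Payload 9.4 kg.
Tool frame: the origin (TCP) lies between the finger pads; the fingertips stand ahead of it and the grasp point (between the pads) lies 11 mm behind it (r.tcp_to_tips is the x of the fingertips in the tool frame, in mm); x points along the fingers, y is the direction in which the jaws open and shut, and the axes are right-handed (so a half turn about x gives the same grasp; the last joint's range is limited). The gripper opens to 93 mm and grips with 3 to 60 N. Pads are 15 mm wide; open, the fingers measure 128 mm over their backs; the gripper's body (75 mm by 188 mm) begins 65 mm behind the grasp point.
Start: joints at [-1.226, 0.599, -0.003, 1.599, 0.002, 0.943, -0.08], TCP at [296.821, 661.454, 226.618] pointing down, gripper open.
Joint ranges: [-2.57, 2.57], [-0.35, 1.97], [-1.29, 1.29], [0.11, 2.56], [-1.05, 4.19], [0.11, 1.86], [-2.63, 2.63]. Speed limits (rad/s): [2.22, 2.22, 3.01, 3.01, 3.14, 3.14, 3.14].

### API

Orientations are given as a unit quaternion [w, x, y, z].
In Python, from cell import r, eyes gives the robot as it stands.
- The arm moves only by the tool play_rows, never from a script. Its argument "increments" is a list of rows, each a list of 7 numbers: the opening, from 0 (shut) to 1 (fully open), then the shift along the world's x, y, z in units of 30 mm (1.0 is 30 mm), then the turn, a rotation vector about the world's x, y, z in units of 6 degrees (1.0 is 6 degrees). A call has 1 to 5 rows; each row shifts and turns the pose as measured when the row begins; what a row does not reach is not made up. A row lasts 1/12 s, in which the tool goes at most 41.7 mm and 7.16 degrees, less where a joint would pass 70% of its speed; a pose out of reach is approached as far as the arm can. A call is refused whole if a number of a shift passes 1 or a number of a turn 1, either way. A call with a gripper value outside its range is refused whole. The fingers move at their own pace and stop on an object; "force" is the grip in N (left out, the last holds). Time passes only in rows, so rows that do not move let the fingers close. It gives the time, the measured TCP pose, the force and the opening at its end, in the units of the state.
- r.get_obs(): the state, without advancing time (a new reading comes with each control period).
- eyes.camera(name): name is "scene" or "top" or "wrist"; returns (picture, depth): 400x640x3 uint8, red, green, blue; 400x640 float32, mm along the optical axis (not along the pixel's ray), 0 where there is no reading.
- eyes.camera_model(name): a dict with "mtx" (3x3 intrinsics, pixels), "rvec" (rotation vector, rad) and "tvec" (3), from world to camera coordinates, as OpenCV has them. Camera axes: x right, y down, z forward; pixel columns grow to the right and rows downward; lengths in mm; the calibration is good to about 2 mm. A picture is of the moment at which its call begins: read the wrist's pose just before it. camera_model takes no time and is no camera call; for the wrist camera it gives the pose at the moment of the call.
- r.finish_job(): hands the job in, once; it reports no verdict.
The state is a dict: "clock": time; "qpos": joint angles; "joint_velocities": joint speeds; "tau": joint torques, N m; "tool_pos": TCP position; "eef_rot": TCP orientation; "force": force on the tool from outside, world axes, zero at the start; "ft_torque": the same for the moment, N m; "width": opening from 0.0 (shut) to 1.0 (fully open).
Only numpy, scipy, OpenCV 4.12 (cv2) and the standard library are available. Lean on these libraries where they do the work, as an engineer would, in place of code of your own. Each camera call takes 0.05 s, during which the arm holds its last target. There are 200 camera calls.

## Working session

There is one attempt and no reset: what is moved stays moved. The work goes in short steps, Python scripts to look and compute and a tool call to move; the robot and the scene stay as the last step left them, time stands still between calls to the robot, and variables do not carry over. Pictures are saved under pics/ and viewed, about 8 in all and at most 12, crops included, and the job is handed in when it is done.

Besides the shell and the picture viewer there is one more tool, called after "Request:" as name(argument=value, ...) on one line, values as JSON. play_rows: Moves the arm, as the interface text tells. Its arguments: {"type":"object","properties":{"increments":{"type":"array"},"force":{"type":"number"}},"required":["increments"]}

```bash
mkdir -p pics
cat > h.py <<'E'
import numpy as np, cv2
from cell import r, eyes
def shot(n,f):
    m=eyes.camera_model(n); p,d=eyes.camera(n)
    np.savez('pics/'+f+'.npz',p=p,d=d,**m); cv2.imwrite('pics/'+f+'.png',p[:,:,::-1]); return p,d,m
def load(f): return np.load('pics/'+f+'.npz')
def world(s,u,v,z=None):
    """pixel -> world by depth, or on plane z"""
    R=cv2.Rodrigues(s['rvec'])[0]; t=np.ravel(s['tvec']); ray=np.linalg.inv(s['mtx'])@[u,v,1]
    if z is None: return R.T@(ray*np.median(s['d'][v-1:v+2,u-1:u+2])-t)
    c=-R.T@t; w=R.T@ray; return c+w*(z-c[2])/w[2]
def cloud(s):
    R=cv2.Rodrigues(s['rvec'])[0]; t=np.ravel(s['tvec']); v,u=np.mgrid[:400,:640]
    ray=np.stack([u,v,np.ones_like(u)],-1)@np.linalg.inv(s['mtx']).T
    return (ray*s['d'][...,None]-t)@R
E
python3 - <<'E'
from h import *
for n in('scene','top'): shot(n,n+'0')
o=r.get_obs(); print(o,r.tcp_to_tips)
E
```

```text
{'clock': 0.1, 'qpos': array([-1.22571135,  0.60004998, -0.00254655,  1.59999645,  0.00181764,
        0.94295659, -0.079786  ]), 'joint_velocities': array([-6.99902082e-05,  1.99630338e-05, -9.74743027e-04, -2.44216937e-03,
       -7.78553414e-04, -2.70336635e-04, -1.01988576e-03]), 'tau': array([ 4.79300317e-03, -7.66557384e+01,  1.50207683e+00, -2.52938211e+01,
       -5.23135811e-02,  1.36313486e-02,  6.81525262e-05]), 'tool_pos': array([296.65141955, 661.07621805, 225.86187099]), 'eef_rot': array([ 0.69139259,  0.14749598,  0.69150063, -0.14848603]), 'force': array([ 0.81307298, -0.8079426 , -0.33989585]), 'ft_torque': array([0.01362752, 0.00979299, 0.0725658 ]), 'width': 0.9993087444482994} 8.0
```

View pics/scene0.png

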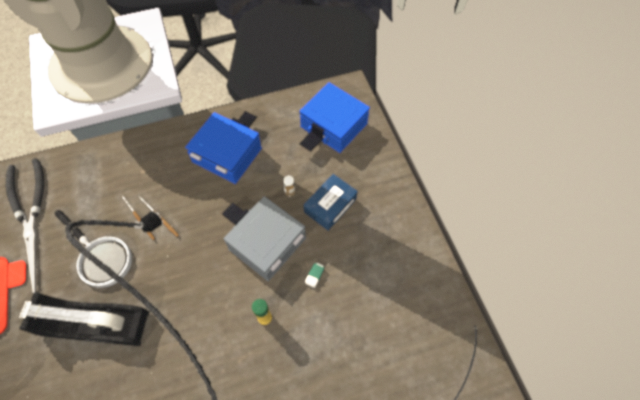

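View pics/top0.png

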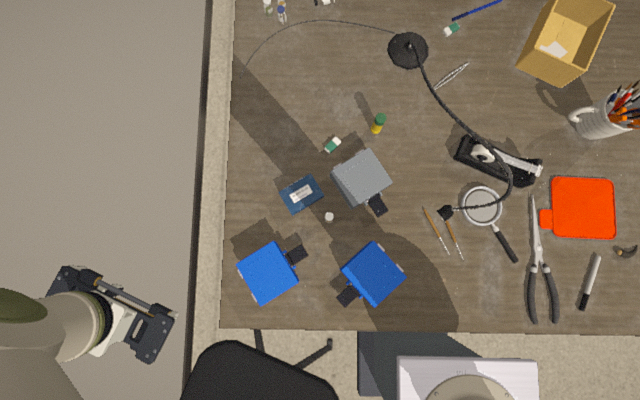

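The grey case is at top (361,178) with its tab at (377,203), and at scene (265,238) with its tab at (235,214). The look-alikes are blue: top (268,272) and (373,274). Next I'll fit the case pose from depth.

Run:
```python
from h import *
for n,c in(('top0',(361,178)),('scene0',(265,238))):
    s=load(n); P=cloud(s); p=s['p'].astype(int)
    sat=p.max(2)-p.min(2)
    m=((P[...,2]>50)&(P[...,2]<64)&(sat<40)).astype(np.uint8)
    k,l=cv2.connectedComponents(m); lab=l[c[1],c[0]]; Q=P[l==lab]
    (cx,cy),wh,a=cv2.minAreaRect(Q[:,:2].astype(np.float32)); print(n,lab,len(Q),cx,cy,wh,a,np.median(Q[:,2]))
s=load('top0')
print('tab',world(s,377,203),world(s,377,203,29.5))
s2=load('scene0');print(world(s2,235,214),world(s2,235,214,29.5))
for n,u,v in(('vial',329,216),('glue',380,118),('slide',301,194),('eraser',332,145),('bluetab',347,294),('blue2',373,274),('lamphead',446,212),('lampneck',470,140),('pencil',430,215)): print(n,world(s,u,v).round())
print(s['tvec'], (-cv2.Rodrigues(s['rvec'])[0].T@s['tvec'].ravel()))
a=s['p'][90:320,210:530];cv2.imwrite('pics/crop.png',cv2.resize(a[:,:,::-1],None,fx=2.4,fy=2.4,interpolation=cv2.INTER_CUBIC))
```

```text
top0 23 2049 560.9312133789062 249.6036376953125 (110.09477996826172, 110.45707702636719) 33.12957000732422 56.315457190317055
scene0 9 3242 563.2804565429688 250.02349853515625 (110.50596618652344, 110.89373016357422) 33.301631927490234 56.44006450527993
tab [507.52047108 212.05489441  29.61914652] [507.53613254 212.03542405  29.5       ]
[501.90495283 210.50413464  29.49686153] [501.90656531 210.50428359  29.5       ]
vial [473. 326.  51.]
glue [697. 213.  84.]
slide [525. 392.  35.]
eraser [652. 319.  14.]
bluetab [297. 282.  28.]
blue2 [344. 226.  56.]
lamphead [483.  67.  78.]
lampneck [666. -15.  26.]
pencil [484.  79.  -0.]
[352.02734217 519.05521304 843.98301568] [391.98620658 355.68734069 908.56052308]
```

View pics/crop.png

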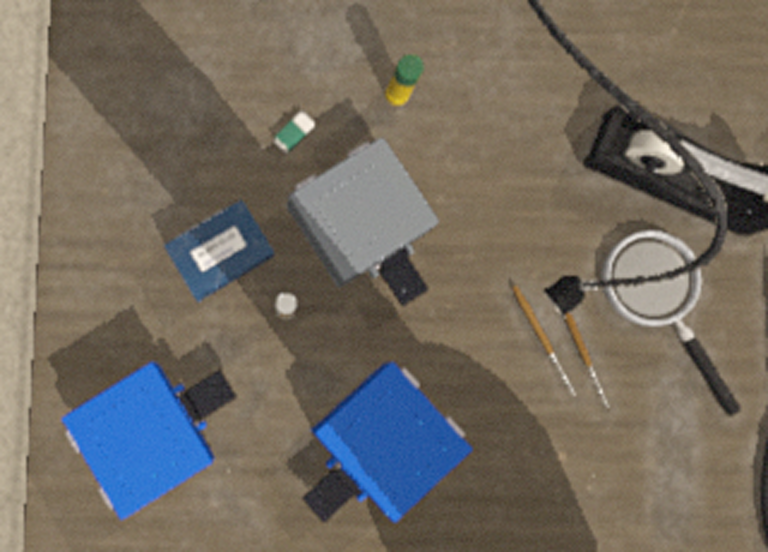

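The crop shows the grey case at (365,210) with its tab at (403,275) and its hinge lugs on the far side. It's the only grey one; both blue ones are look-alikes. Next I'll refine it in its own frame and compute the tool orientation.

Run:
```python
from h import *
from scipy.spatial.transform import Rotation as Ro
for n in('top0','scene0'):
    s=load(n);P=cloud(s).reshape(-1,3);a=np.radians(33.2);c=np.array([562,250])
    R=np.array([[np.cos(a),np.sin(a)],[-np.sin(a),np.cos(a)]])
    q=(P[:,:2]-c)@R.T; z=P[:,2]
    top=(z>52)&(z<60)&(abs(q)<75).all(1)
    for b in(0,25,-25,45,-45):
        e=q[top&(abs(q[:,1]-b)<5)][:,0]; f=q[top&(abs(q[:,0]-b)<5)][:,1]
        print(n,b,'x',e.min().round(1),e.max().round(1),'y',f.min().round(1),f.max().round(1))
    t=(z>26)&(z<32)&(q[:,0]<-50)&(q[:,0]>-120)&(abs(q[:,1])<30)
    print('tab x',np.percentile(q[t][:,0],[1,99]).round(1),'y',np.percentile(q[t][:,1],[1,99]).round(1))
o=r.get_obs(); w,x,y,zz=o['eef_rot']; M=Ro.from_quat([x,y,zz,w]).as_matrix(); print(M.round(3))
```

```text
top0 0 x -56.0 53.8 y -54.0 55.3
top0 25 x -45.9 52.7 y -54.2 54.8
top0 -25 x -45.2 53.3 y -54.4 55.4
top0 45 x -45.6 53.6 y -54.8 54.9
top0 -45 x -46.0 53.5 y -53.7 54.6
tab x [-95.6 -52.5] y [-15.8  16.4]
scene0 0 x -52.8 56.3 y -55.6 54.8
scene0 25 x -42.1 56.0 y -55.9 53.4
scene0 -25 x -43.6 55.6 y -56.0 53.7
scene0 45 x -43.7 56.2 y -55.8 54.5
scene0 -45 x -42.6 55.8 y -55.4 52.7
tab x [-93.6 -59.4] y [-16.9  14.4]
[[-0.     0.409  0.912]
 [-0.001  0.912 -0.409]
 [-1.    -0.001  0.   ]]
```

Request:
play_rows(increments=[[0, 0.41, -0.95, 0, 0, 0, 0.6], [0, 0.41, -0.95, 0, 0, 0, 0.6], [0, 0.41, -0.95, 0, 0, 0, 0.6], [0, 0.41, -0.95, 0, 0, 0, 0.6], [0, 0.41, -0.95, 0, 0, 0, 0.6]], force=20)

```text
clock: 0.52
tool_pos: [352.1, 519.8, 222.0]
eef_rot: [0.705, 0.029, 0.708, -0.031]
force: [0.8, 0.2, 0.7]
width: 0.692
```

Request:
play_rows(increments=[[0, 0.41, -0.95, 0, 0, 0, 0.6], [0, 0.41, -0.95, 0, 0, 0, 0.6], [0, 0.41, -0.95, 0, 0, 0, 0.6], [0, 0.41, -0.95, 0, 0, 0, 0.6], [0, 0.41, -0.95, 0, 0, 0, 0.6]])

```text
clock: 0.93
tool_pos: [414.6, 369.2, 220.5]
eef_rot: [0.7, -0.09, 0.704, 0.085]
force: [0.6, -0.2, -0.2]
width: 0.332
```

Request:
play_rows(increments=[[0, 0.41, -0.95, 0, 0, 0, 0.6], [0, 0.41, -0.95, 0, 0, 0, 0.6], [0, 0.41, -0.95, 0, 0, 0, 0.6], [0, 0.41, -0.95, 0, 0, 0, 0.6], [0, 0.41, -0.95, 0, 0, 0, 0.6]])

```text
clock: 1.35
tool_pos: [477.4, 218.5, 219.6]
eef_rot: [0.675, -0.205, 0.68, 0.199]
force: [0.3, -0.1, 0.6]
width: 0.013
```

Request:
play_rows(increments=[[0, 0.56, -0.43, 0, 0, 0, 0], [0, 0, 0, -0.9, 0, 0, 0], [0, 0, 0, -0.9, 0, 0, 0], [0, 0, 0, -0.9, 0, 0, 0], [0, 0, 0, -0.6, 0, 0, 0]])

```text
clock: 1.77
tool_pos: [500.8, 194.6, 121.0]
eef_rot: [0.679, -0.202, 0.678, 0.195]
force: [0.9, 0.7, -0.2]
width: 0.006
```

Run:
```python
from h import *
for n in('wrist','top'): shot(n,n+'1')
a=np.hstack([load('wrist1')['p'],np.pad(cv2.resize(load('top1')['p'][100:280,280:480],None,fx=2.2,fy=2.2),((0,4),(0,0),(0,0)))])
a=cv2.resize(a,None,fx=.74,fy=.74)[:,:800]; cv2.imwrite('pics/w1.png',a[:,:,::-1])
o=r.get_obs(); print(o['tool_pos'],o['eef_rot'],o['force'])
s=load('top1');P=cloud(s);
```

```text
[499.70814013 194.55061378 120.30506559] [ 0.6779287  -0.20280492  0.67927056  0.19461332] [-1.16358853 -0.15477613  0.77890843]
```

View pics/w1.png

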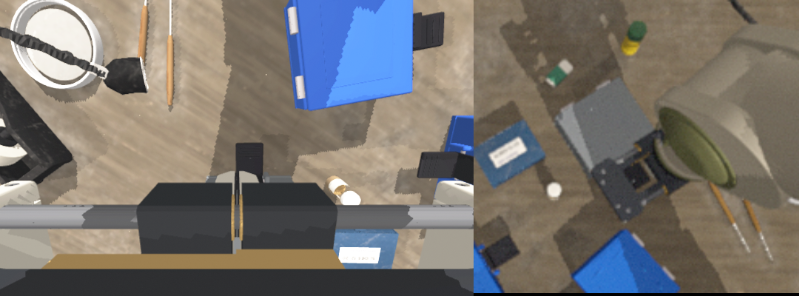

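The wrist view shows the fingers just behind the tab, with the paddle at (250,158) slightly to the right of the finger line at (238). That agrees with the pose reading, which puts the TCP about 12 mm too far towards case −y. I'll correct that and then descend.

Request:
play_rows(increments=[[0, -0.18, 0.37, 0, 0, 0, 0], [0, 0, 0, -0.6, 0, 0, 0], [0, 0, 0, -0.6, 0, 0, 0], [0, 0, 0, -0.5, 0, 0, 0], [0, 0, 0, 0, 0, 0, 0]])

```text
clock: 2.28
tool_pos: [495.2, 211.9, 73.4]
eef_rot: [0.68, -0.202, 0.677, 0.196]
force: [0.0, 0.3, -0.1]
width: 0.007
```

Run:
```python
from h import *
s=load('wrist1');P=cloud(s).reshape(-1,3);c=s['p'].reshape(-1,3).astype(int)
a=np.radians(33.2);R=np.array([[np.cos(a),np.sin(a)],[-np.sin(a),np.cos(a)]])
q=(P[:,:2]-[562,250])@R.T;z=P[:,2]
t=(z>25)&(z<33)&(q[:,0]<-50)&(q[:,0]>-120)&(abs(q[:,1])<30)&(c.max(1)<70)
print(t.sum(),np.percentile(q[t],[1,50,99],axis=0).round(1),np.median(z[t]))
o=r.get_obs(); print(o['tool_pos'],(o['tool_pos'][:2]-[562,250])@R.T,o['force'])
```

```text
1477 [[-95.2 -15. ]
 [-77.9   1.3]
 [-56.5  15.4]] 29.487343645546037
[495.17226847 211.92974424  73.37425422] [-76.76493286   4.73657667] [ 0.00249372  0.30590749 -0.10955742]
```

Request:
play_rows(increments=[[0, -0.05, -0.17, -0.3, 0, 0, 0], [0, 0, 0, -0.3, 0, 0, 0], [0, 0, 0, 0, 0, 0, 0]])

```text
clock: 2.53
tool_pos: [494.5, 210.8, 58.6]
eef_rot: [0.682, -0.202, 0.675, 0.198]
force: [-0.2, 0.5, -0.2]
width: 0.008
```

Request:
play_rows(increments=[[0, -0.03, -0.25, -0.2, 0, 0, 0], [0, 0, 0, -0.2, 0, 0, 0], [0, 0, 0, 0, 0, 0, 0]])

```text
clock: 2.78
tool_pos: [494.7, 204.4, 48.2]
eef_rot: [0.683, -0.202, 0.673, 0.198]
force: [0.0, 0.2, 0.3]
width: 0.009
```

Request:
play_rows(increments=[[0, 0, 0, -0.25, 0, 0, 0], [0, 0, 0, -0.25, 0, 0, 0], [0, 0, 0, -0.2, 0, 0, 0]])

```text
clock: 3.03
tool_pos: [495.0, 203.9, 27.7]
eef_rot: [0.684, -0.202, 0.673, 0.198]
force: [-15.0, -6.9, 29.5]
width: 0.005
```

Request:
play_rows(increments=[[0, 0, 0, 0.1, 0, 0, 0], [0, 0, 0, 0.1, 0, 0, 0], [0, 0, 0, 0, 0, 0, 0]])

```text
clock: 3.28
tool_pos: [493.7, 203.4, 31.8]
eef_rot: [0.682, -0.203, 0.674, 0.197]
force: [0.1, -0.7, 5.1]
width: 0.007
```

Run:
```python
from h import *
p,d,m=shot('scene','scene2'); cv2.imwrite('pics/s2.png',cv2.resize(p[120:350,130:400,::-1],None,fx=2.4,fy=2.4))
print(r.get_obs()['tool_pos'],r.get_obs()['force'])
```

```text
[493.70594628 203.40830481  31.67752322] [-0.28662311 -0.45818996  4.35400464]
```

View pics/s2.png

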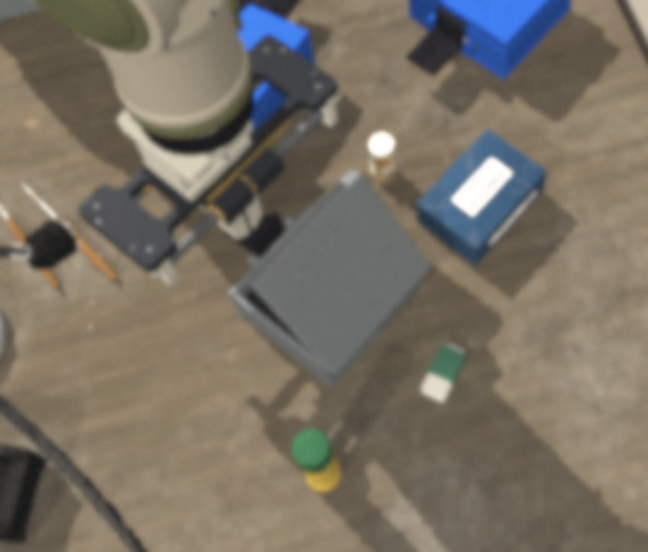

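The lid is lifting: its gap shows at crop (275,310), and the case hasn't visibly moved. I'll release the tab and rise in front of the lid.

Request:
play_rows(increments=[[0, 0, 0, 0.7, 0, 0, 0], [0, 0, 0, 0.8, 0, 0, 0], [0, 0, 0, 0.8, 0, 0, 0], [0, 0, 0, 0.5, 0, 0, 0], [0, 0, 0, 0, 0, 0, 0]])

```text
clock: 3.75
tool_pos: [492.4, 203.5, 114.8]
eef_rot: [0.68, -0.203, 0.676, 0.197]
force: [-0.5, -0.1, 0.4]
width: 0.005
```

Run:
```python
from h import *
p,d,m=shot('scene','scene3'); cv2.imwrite('pics/s3.png',cv2.resize(p[120:350,130:400,::-1],None,fx=2.4,fy=2.4))
P=cloud(load('scene3')).reshape(-1,3);a=np.radians(33.2);R=np.array([[np.cos(a),np.sin(a)],[-np.sin(a),np.cos(a)]])
q=(P[:,:2]-[562,250])@R.T;z=P[:,2]
for b in(-40,-20,0,20,40):
    t=(abs(q[:,1]-b)<4)&(q[:,0]>-40)&(q[:,0]<75)&(z>60)&(z<150)
    if t.sum(): Q=q[t,0];Z=z[t];print(b,'top edge',Q[Z.argmax()].round(1),Z.max().round(1),'front',Q.min().round(1),Z[Q.argmin()].round(1))
o=r.get_obs(); print(o['tool_pos'],(o['tool_pos'][:2]-[562,250])@R.T,o['force'])
```

```text
-40 top edge 1.7 128.2 front -5.4 120.4
-20 top edge 4.0 129.6 front -6.4 119.5
0 top edge 5.1 127.9 front -6.8 126.6
20 top edge 4.1 129.8 front -6.9 119.5
40 top edge 4.2 129.1 front -6.8 118.2
[492.13210571 203.28971071 113.70338629] [-84.03979717  -0.82841374] [-0.25962303 -0.46495515  0.59796797]
```

View pics/s3.png

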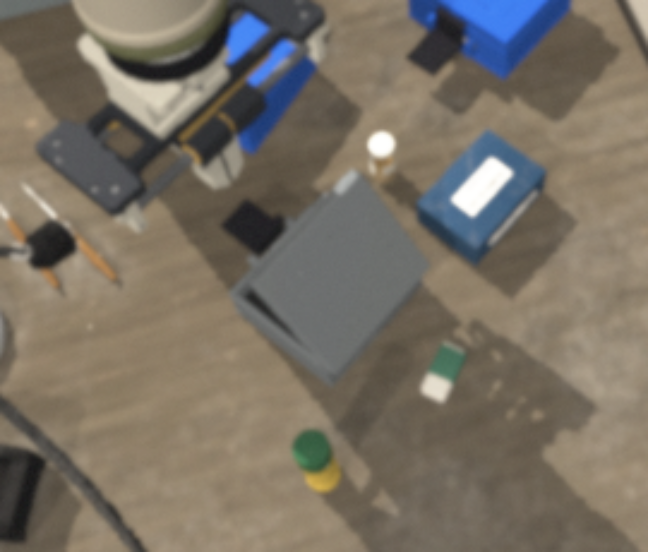

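The lid stands at about 0.9 rad, with its front edge at case-x −7 and z 119 as expected, and the tab is back up. I'll approach with the tips about 10 mm below the edge.

Request:
play_rows(increments=[[0, 0.45, 0.3, 0.1, 0, 0, 0], [0, 0.45, 0.3, 0, 0, 0, 0], [0, 0.45, 0.3, 0, 0, 0, 0], [0, 0.2, 0.13, 0, 0, 0, 0], [0, 0, 0, 0, 0, 0, 0]])

```text
clock: 4.22
tool_pos: [538.2, 233.7, 111.1]
eef_rot: [0.678, -0.204, 0.678, 0.197]
force: [-0.1, 0.3, 0.1]
width: 0.008
```

Request:
play_rows(increments=[[0, 0.28, 0.18, 0.25, 0, 0, 0], [0, 0.28, 0.18, 0.25, 0, 0, 0], [0, 0.28, 0.18, 0.22, 0, 0, 0], [0, 0.28, 0.18, 0.2, 0, 0, 0], [0, 0.28, 0.18, 0.15, 0, 0, 0]])

```text
clock: 4.63
tool_pos: [574.0, 256.7, 136.7]
eef_rot: [0.673, -0.205, 0.684, 0.195]
force: [-0.7, -0.1, -0.2]
width: 0.005
```

Request:
play_rows(increments=[[0, 0.28, 0.18, 0.08, 0, 0, 0], [0, 0.28, 0.18, 0.05, 0, 0, 0], [0, 0.28, 0.18, 0.03, 0, 0, 0], [0, 0.28, 0.18, 0, 0, 0, 0], [0, 0.28, 0.18, 0, 0, 0, 0]])

```text
clock: 5.05
tool_pos: [617.7, 284.6, 139.9]
eef_rot: [0.672, -0.206, 0.685, 0.195]
force: [0.0, 0.3, 0.4]
width: 0.004
```

Request:
play_rows(increments=[[0, 0.2, 0.13, -0.05, 0, 0, 0], [0, 0, 0, 0, 0, 0, 0], [0, 0, 0, 0, 0, 0, 0]])

```text
clock: 5.3
tool_pos: [625.8, 290.3, 136.8]
eef_rot: [0.671, -0.206, 0.685, 0.195]
force: [0.1, -0.1, 0.7]
width: 0.006
```

Request:
play_rows(increments=[[0, -0.4, -0.26, 0.1, 0, 0, 0], [0, -0.5, -0.33, 0.3, 0, 0, 0], [0, -0.5, -0.33, 0.6, 0, 0, 0], [0, -0.5, -0.33, 0.8, 0, 0, 0], [0, -0.5, -0.33, 0.8, 0, 0, 0]])

```text
clock: 5.72
tool_pos: [548.6, 240.7, 209.2]
eef_rot: [0.667, -0.207, 0.688, 0.195]
force: [0.1, 0.3, 0.5]
width: 0.008
```

Request:
play_rows(increments=[[0, -0.8, -0.5, 0.5, 0, 0, 0], [0, -0.8, -0.5, 0.5, 0, 0, 0], [0, -0.8, -0.5, 0, 0, 0, 0], [0, 0, 0, 0, 0, 0, 0], [0, 0, 0, 0, 0, 0, 0]])

```text
clock: 6.13
tool_pos: [469.9, 190.7, 245.2]
eef_rot: [0.669, -0.207, 0.687, 0.194]
force: [0.5, 0.4, 0.2]
width: 0.003
```

Run:
```python
from h import *
p,d,m=shot('scene','scene4'); shot('top','top4'); cv2.imwrite('pics/s4.png',cv2.resize(p[120:350,130:400,::-1],None,fx=2.4,fy=2.4))
a=np.radians(33.2);R=np.array([[np.cos(a),np.sin(a)],[-np.sin(a),np.cos(a)]])
for n in('scene4','top4'):
    P=cloud(load(n)).reshape(-1,3)
    q=(P[:,:2]-[562,250])@R.T;z=P[:,2]
    t=(abs(q[:,1])<50)&(q[:,0]>40)&(q[:,0]<125)&(z>115)&(z<150)
    if t.sum(): i=np.where(t)[0][z[t].argmax()];print(n,t.sum(),'top',q[i],z[i],np.percentile(q[t,0],[2,98]))
    t=(abs(q[:,1])<70)&(q[:,0]>-60)&(q[:,0]<40)&(z>35)&(z<45); print('rim',np.percentile(q[t],[1,99],axis=0).round(1))
    t=(z>27)&(z<32)&(q[:,0]<-60)&(q[:,0]>-120)&(abs(q[:,1])<30); print('tab',np.median(z[t]),np.percentile(q[t],[1,99],axis=0).round(1))
print(r.get_obs()['tool_pos'],r.get_obs()['force'])
s0,s4=load('scene0'),load('scene4')
```

```text
scene4 541 top [98.09301496  3.6872088 ] 140.60153878237975 [ 92.30106429 105.11285511]
rim [[-51.  -55.9]
 [ 37.7  53.5]]
tab 29.581050941722967 [[-92.9 -16.6]
 [-62.3  14.2]]
top4 288 top [94.93629537 -8.66519457] 139.55784629362893 [ 89.94194949 102.46636142]
rim [[-55.9 -54.1]
 [ 38.3  55.3]]
tab 29.653158804917794 [[-72.  -15.2]
 [-60.1  15.9]]
[470.41185641 191.19091633 244.53667705] [-0.27761312  0.08662423  0.83479244]
```

View pics/s4.png

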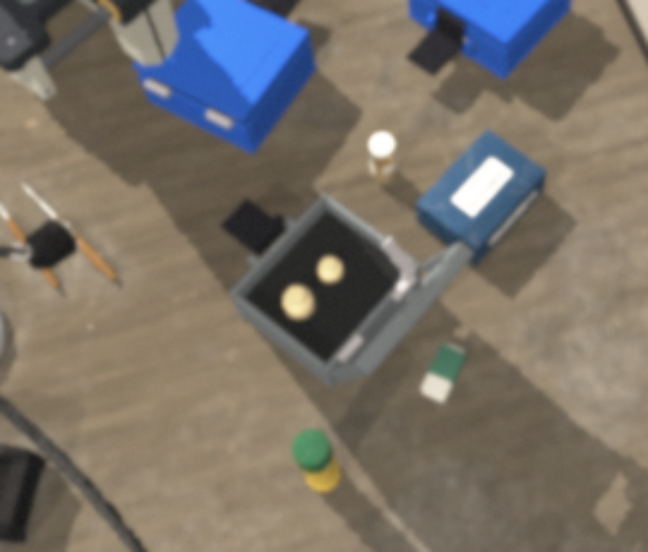

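The lid lies back with its edge at case-x about 92 to 105 and z 140, which fits 1.95 rad. The weights are in their wells at crop (297,302) and (330,268), the tab is at 29.6 mm, and the bystanders haven't moved.

```bash
python3 -c "
from cell import r
print(r.finish_job())"
```

```text
the job is handed in; nothing more can be done
None
```

The grey case is open and I've handed the job in at about 6 s on the clock. I pressed the release tab with closed fingertips, let the spring lift the lid, then pushed its front edge along its arc until it fell fully back. After that I drew the arm clear.

The last checks before handing in came from the scene and top cameras:
- **Lid:** its edge is about 92–105 mm behind the case centre on the camera reading and 140 mm high. That matches about 1.95 rad, and the arm was well clear with no force on the tool.
- **Release tab:** it is back at its rest height of 29.6 mm.
- **Case and weights:** the case shows no measurable shift, and both weights stand in their wells.
- **Things round the case:** the slide box, vial, eraser and glue stick look unmoved in the picture; I did not measure them again.

The tab press overshot slightly against its stop, with a brief force of about 33 N through the fingertips. It had no visible effect. The two cameras disagreed by about 2 mm on the case position, which is within the calibration.

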